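# Open the short filter holder

## Task

Open the shorter of the two filter holders on the lab bench: press its cover down against the spring, turn it a quarter turn counter-clockwise (seen from above) to free it from its lugs, and lift it off. Set the cover down flat, grip upwards, in the shallow white tray, lowering it rather than dropping it. Leave the taller holder alone.

Things in the scene. Friction and masses are not known exactly. Their poses are not given: they have to be found in the camera images.
- cover: Cover on the short holder, 0.38 kg: steel disc dia 66, 8 thick; black hub dia 44 to height 20; black grip bar 46 long (x), 14 thick (y), from height 20 to 44 mm. Two ears in line with the bar reach 44 mm from the axis. Origin: centre of underside, z up. One grasp across the bar, fingertips just above the hub, serves throughout. It can be lifted straight off at 40 to 135 deg of turn.
- holder: Short filter holder, fixed: foot 120 x 120, steel body dia 100, rim 66 mm high, lugs at +x and -x over the cover's ears, level with the rim. Origin: on axis at bench, z up. Locked: cover underside at height 55, bar top 99 mm, bar along holder x. Cover, sprung upwards (4 to 11 N), unlocks when 6 mm down, bottoms at 13: hold it 8 to 11 down while turning counter-clockwise; clockwise is blocked.
- tall_holder: The tall filter holder, same make and same cover but 50 mm taller: rim 116 mm and top of its grip bar 149 mm above the bench. Fixed; to be left alone. Origin: on its axis at the bench, z up; its bar lies along its x.
- tray: Shallow white plastic tray, open on top, 150 x 150 mm outside, 12 mm high, walls 4 mm, inner floor 4 mm above the bench, fixed. Origin: centre of its underside, x and y along its sides, z up.
Not all that is in view belongs to the job. Leave any blue, brown or purple look-alike of the holder alone.

How it is judged:
By the outcome, as a careful person would: the job done as asked, in the order asked, and still so for the second after the job is handed in, with the robot touching nothing.
It also fails if it takes over 51 s, if anything falls off the work surface, if the arm or the gripper's body presses on something with over 40 N, if the wrist force passes 120 N, or if a joint passes its speed limit or range.

## Robot

A 6-joint arm with a two-finger parallel gripper is mounted at the origin on the work surface. World frame = base frame: x ahead of the robot, y to its left, z up, the work surface at z = 0. Lengths are in m, angles in rad, forces in N, time in s.
With the tool pointing down it reaches from about 0.375 to 0.9 m from the base axis. Payload 3.1 kg.
Tool frame: the origin (TCP) lies at the very end of the fingers, on their centre line; the grasp point (between the pads) lies 19 mm behind it; z points along the fingers, y is the line along which they close (so a half turn about z gives the same grasp; the last joint's range is limited). The gripper opens to 87 mm and grips with 3 to 60 N. Pads are 19 mm wide; open, the fingers measure 117 mm over their backs; the gripper's body (75 mm by 190 mm) begins 51 mm behind the grasp point.
Start: joints at [-0.178, 0.527, 1.433, -0, 1.181, -0.178], TCP at [0.625, 0, 0.223] pointing down, gripper open.
Joint ranges: [-3.08, 3.08], [-0.75, 2.2], [0.22, 2.44], [-1.43, 4.57], [0, 2.65], [-2.85, 2.85]. Speed limits (rad/s): [2.79, 2.79, 3.14, 3.14, 3.14, 3.14].

## Interface

Orientations are given as a unit quaternion [x, y, z, w].
In Python, from rig import robot gives the robot as it stands. The module is installed in compiled form; this text tells all that it offers.
- The arm moves only by the tool servo_tool, never from a script. Its argument "rows" is one flat list of numbers, 5 for each row, row after row: the closure, from -1 (fully open) to 1 (shut), so that 0 is half open, then the shift along the tool's x, y, z in m, then the turn about the tool's z in degrees. A call has 1 to 5 rows; each row shifts and turns the commanded pose from where the row before left it, along the tool's axes as they then stand; what a row does not reach is not made up. A row lasts 1/12 s, in which the tool goes at most 41.7 mm and 7.16 degrees, less where a joint would pass 70% of its speed; a pose out of reach is approached as far as the arm can. A call with a gripper value outside its range is refused whole. The fingers move at their own pace and stop on an object; "newtons" is the grip in N (left out, the last holds). Time passes only in rows, so rows that do not move let the fingers close. It gives the time, the measured TCP pose, the force, the opening and the grip force at its end, in the units of the state.
- robot.get_obs(): the state, without advancing time (a new reading comes with each control period).
- robot.camera(name): name is "scene" or "side" or "wrist"; returns a dict with "pixels" (420x560x3 uint8, red, green, blue), "intrinsics" (3x3 intrinsics, pixels), "rvec" (rotation vector, rad) and "tvec" (3), from world to camera coordinates, as OpenCV has them; the wrist camera has in their place "mount" (4x4, takes a point from camera to tool coordinates, whose origin is the TCP and whose axes are the flange's). Camera axes: x right, y down, z forward; pixel columns grow to the right and rows downward; lengths in m; the calibration is good to about 2 mm. A picture is of the moment at which its call begins: read the wrist's pose just before it. There is no depth.
- robot.hand_in(): hands the job in; it is judged then, once.
Trained networks look in a picture, given as the dict that the camera call returned (one of the last four; its "shot" number tells which), for a name from the list of things; names that differ only in an ending like _2 or _b are one class to them, and where a whole thing is asked for, a point or a joint stands for the part that bears it (a point fixed in the world has none). Each returns a list of dicts, best first, with "score" (0 to 1); they miss things now and then, are a little off and sometimes report something else, mostly with a low value. They report only what shows in the picture. A call takes as long as a camera call. They do not tell look-alikes from the thing itself.
- robot.spot_in(picture, query): "at" ([x, y, z] in m, in world coordinates, good to about 4 mm: the middle of the surface that is visible of it).
- robot.outline_of(picture, query): "region" (420x560 bool, what is visible of it).
- robot.place_of(picture, query): "at" ([x, y, z] in m, in world coordinates, good to about 4 mm: a listed point, or the origin of a listed thing).
The state is a dict: "time": time; "q": joint angles; "joint_velocities": joint speeds; "joint_torque": joint torques, N m; "position": TCP position; "tool_rot": TCP orientation; "ft_force": force on the tool from outside, world axes, zero at the start; "moment": the same for the moment, N m; "grip_width": finger opening in m; "grip_force": force on a finger pad.
Only numpy, scipy, OpenCV 4.12 (cv2) and the standard library are available. Lean on these libraries where they do the work, as an engineer would, in place of code of your own. Each camera call takes 0.05 s, during which the arm holds its last target. There are 200 camera calls.

## Working session

There is one attempt and no reset: what is moved stays moved. The work goes in short steps, Python scripts to look and compute and a tool call to move; the robot and the scene stay as the last step left them, time stands still between calls to the robot, and variables do not carry over. Pictures are saved under pics/ and viewed, at most 10 in all, crops included, and the job is handed in when it is done.

Besides the shell and the picture viewer there is one more tool, called after "Request:" by a JSON object that holds its "op" and its "data", one argument or row to a line. servo_tool: Moves the arm, as the interface text tells. Its arguments: {"type":"object","properties":{"rows":{"type":"array","items":{"type":"number"}},"newtons":{"type":"number"}},"required":["rows"]}

```bash
mkdir -p pics
python3 - <<'E'
from rig import robot
import cv2,numpy as np
o=robot.get_obs();print(o['time'],o['position'],o['tool_rot'],o['grip_width'])
for n in ['scene','side']:
    p=robot.camera(n);cv2.imwrite(f'pics/{n}0.png',p['pixels'][:,:,::-1])
    np.savez(f'{n}0.npz',pix=p['pixels'],K=p['intrinsics'],r=p['rvec'],t=p['tvec'])
    for q in ['cover','holder','tall_holder','tray']:
        for d in robot.place_of(p,q)[:4]:
            uv=cv2.projectPoints(np.array([d['at']],float),np.array(p['rvec'],float),np.array(p['tvec'],float),np.array(p['intrinsics'],float),None)[0].ravel()
            print(n,q,np.round(d['at'],3),round(d['score'],2),uv.round())
E
```

```text
0.0 [6.24262438e-01 1.48209214e-04 2.21584936e-01] [ 7.07117017e-01  7.07095732e-01 -6.19680727e-04 -8.75043056e-04] 0.08737243780517336
scene cover [0.556 0.252 0.059] 0.94 [277. 248.]
scene holder [ 0.483  0.454 -0.001] 0.97 [357. 290.]
scene holder [ 0.302  0.248 -0.003] 0.81 [337. 210.]
scene holder [ 0.55   0.252 -0.   ] 0.7 [279. 261.]
scene holder [ 0.321  0.62  -0.002] 0.57 [450. 288.]
scene tall_holder [ 0.534 -0.255  0.   ] 0.96 [161. 168.]
scene tray [ 0.58   0.025 -0.003] 0.8 [211. 224.]
scene tray [ 0.534 -0.256  0.001] 0.5 [161. 168.]
side cover [0.548 0.252 0.056] 0.76 [290. 184.]
side holder [ 0.484  0.452 -0.001] 0.71 [228. 178.]
side holder [0.546 0.251 0.003] 0.7 [289. 198.]
side tall_holder [ 0.531 -0.256  0.004] 0.69 [434. 299.]
side tray [0.579 0.028 0.005] 0.75 [356. 231.]
```

View pics/scene0.png

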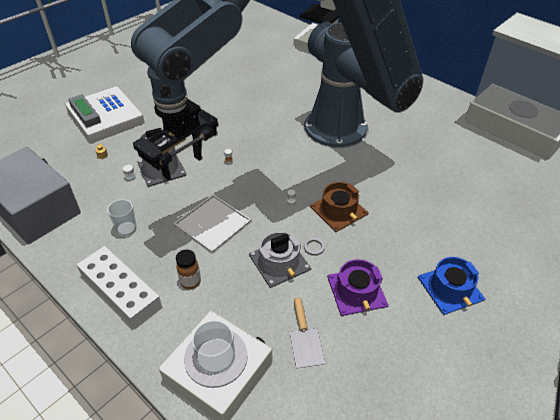

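View pics/side0.png

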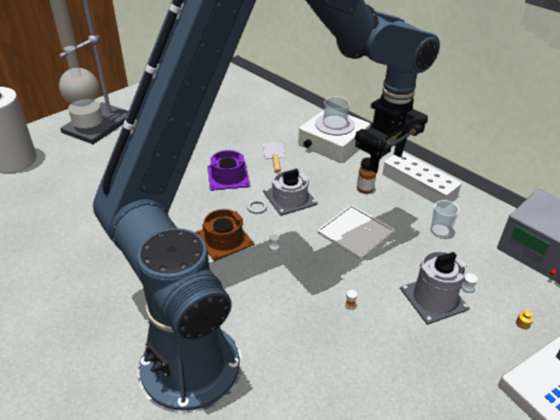

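Candidates: the steel short holder is at scene (279,255). The look-alikes are brown (340,203), purple (358,285) and blue (453,280), and the tall steel one is at (161,168), partly under the gripper. I choose the steel one at (279,255) and check it with rectified close crops.

```bash
cat > h.py <<'E'
import cv2,numpy as np
def rect(pix,K,R,t,c,z,half=.09,n=300):
    # top-down view: col right = +x world, row down = -y
    w=np.array([[c[0]-half,c[1]+half,z],[c[0]+half,c[1]+half,z],[c[0]+half,c[1]-half,z],[c[0]-half,c[1]-half,z]])
    uv=(K@(R@w.T+t.reshape(3,1))).T; uv=(uv[:,:2]/uv[:,2:]).astype(np.float32)
    H=cv2.getPerspectiveTransform(uv,np.float32([[0,0],[n,0],[n,n],[0,n]]))
    return cv2.warpPerspective(pix,H,(n,n),flags=cv2.INTER_CUBIC)[:,:,::-1].copy()
E
python3 - <<'E'
from h import *
rows=[]
for n in ['scene','side']:
    d=np.load(n+'0.npz');R=cv2.Rodrigues(d['r'])[0]
    rows.append(np.hstack([rect(d['pix'],d['K'],R,d['t'],(.55,.252),z) for z in (.099,0)]))
cv2.imwrite('pics/crop1.png',np.vstack(rows))
E
```

```text
(no output)
```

View pics/crop1.png

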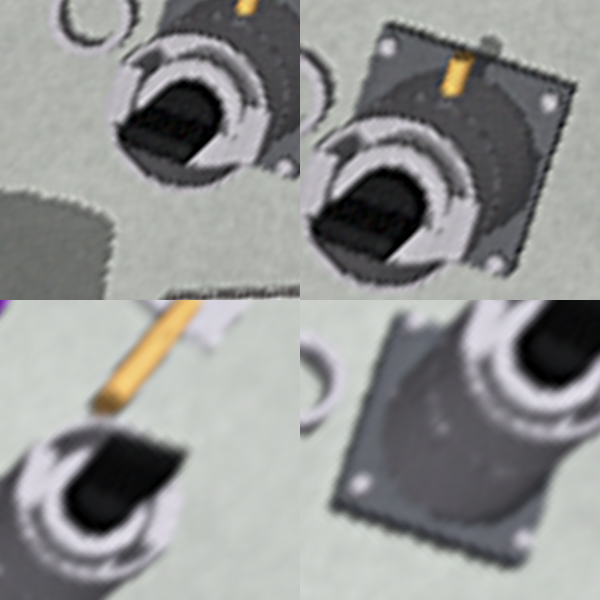

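The crop shows a plain steel holder. Its foot corners at z=0 are at (388,22), (577,85) and (512,278), so it is centred at (0.55, 0.252) with its sides at about -18.5°. The bar looks aligned with -18.5°, which I'll confirm with the wrist camera.

Request:
{"op": "servo_tool", "data": {
  "rows": [-1, 0.037, -0.011, 0, 0, -1, 0.037, -0.011, 0, 0, -1, 0.037, -0.011, 0, 0, -1, 0.037, -0.011, 0, 0, -1, 0.037, -0.011, 0, 0]
}}

```text
time: 0.92
position: [0.5694, 0.1864, 0.2227]
tool_rot: [0.707, 0.707, 0.0, 0.0]
ft_force: [0.5, 0.2, -0.6]
grip_width: 0.087
grip_force: 0.0
```

Request:
{"op": "servo_tool", "data": {
  "rows": [-1, 0.034, -0.01, 0, 0, -1, 0.033, -0.01, 0, 7, -1, 0, 0, 0, 7, -1, 0, 0, 0, 7, -1, 0, 0, 0, 7]
}}

```text
time: 1.33
position: [0.5495, 0.2532, 0.2226]
tool_rot: [0.858, 0.513, 0.0, 0.0]
ft_force: [-0.5, -0.1, 0.1]
grip_width: 0.0871
grip_force: 0.0
```

Request:
{"op": "servo_tool", "data": {
  "rows": [-1, 0, 0, 0, 7, -1, 0, 0, 0, 7, -1, 0, 0, 0, 7, -1, 0, 0, 0, 7, -1, 0, 0, 0, 7]
}}

```text
time: 1.75
position: [0.55, 0.2521, 0.2226]
tool_rot: [0.973, 0.231, 0.0, 0.0]
ft_force: [-0.4, 0.7, -0.2]
grip_width: 0.087
grip_force: 0.0
```

Request:
{"op": "servo_tool", "data": {
  "rows": [-1, 0, 0, 0, 7, -1, 0, 0, 0, 7, -1, 0, 0, 0, 7, -1, 0, 0, 0, 7, -1, 0, 0, 0, 7]
}}

```text
time: 2.17
position: [0.55, 0.252, 0.2226]
tool_rot: [0.997, -0.073, 0.0, -0.0]
ft_force: [0.2, -0.3, -0.4]
grip_width: 0.0868
grip_force: 0.0
```

Request:
{"op": "servo_tool", "data": {
  "rows": [-1, 0, 0, 0, 7, -1, 0, 0, 0, 3.5, -1, 0, 0, 0, 0, -1, 0, 0, 0, 0]
}}

```text
time: 2.5
position: [0.55, 0.252, 0.2226]
tool_rot: [0.987, -0.16, 0.0, -0.0]
ft_force: [-0.6, -0.2, -0.2]
grip_width: 0.087
grip_force: 0.0
```

Run:
```python
from rig import robot
from h import *
from scipy.spatial.transform import Rotation as Ro
o=robot.get_obs();P=o['position'];RT=Ro.from_quat(o['tool_rot']).as_matrix()
print(o['time'],P.round(4),RT.round(3),o['q'].round(2),o['ft_force'])
p=robot.camera('wrist');M=np.array(p['mount']);K=np.array(p['intrinsics'])
Rwc=RT@M[:3,:3];pw=RT@M[:3,3]+P
R=Rwc.T;t=-R@pw; print('cam',pw)
for q in ['cover','holder']:
    for d in robot.place_of(p,q)[:2]: print(q,np.round(d['at'],4),d['score'])
im=np.hstack([cv2.resize(p['pixels'][:,:,::-1],(400,300)),rect(p['pixels'],K,R,t,(.55,.252),.099)])
cv2.imwrite('pics/w1.png',im)
```

```text
2.5 [0.55   0.252  0.2226] [[ 0.949 -0.316  0.   ]
 [-0.316 -0.949  0.   ]
 [ 0.    -0.    -1.   ]] [ 0.25  0.5   1.48 -0.    1.16  2.14] [-0.61195142 -0.18510506 -0.16765744]
cam [0.62879639 0.2243936  0.38452794]
cover [0.5479 0.2469 0.056 ] 0.77
holder [ 4.865e-01  4.534e-01 -1.000e-04] 0.86
holder [0.3005 0.2456 0.0022] 0.83
```

View pics/w1.png

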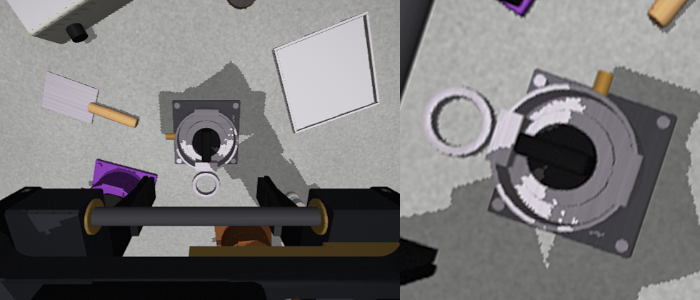

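The wrist view confirms the bar runs along -18.5°, with lugs at both ends. The loose ring at (206,183) is clear of it. I'll refine the axis with larger rectified tiles.

Run:
```python
from rig import robot
from h import *
from scipy.spatial.transform import Rotation as Ro
o=robot.get_obs();P=o['position'];RT=Ro.from_quat(o['tool_rot']).as_matrix()
p=robot.camera('wrist');M=np.array(p['mount']);K=np.array(p['intrinsics'])
R=(RT@M[:3,:3]).T;t=-R@(RT@M[:3,3]+P)
a=np.deg2rad(-18.5);D=np.array([[np.cos(a),-np.sin(a),0],[np.sin(a),np.cos(a),0],[0,0,1]])
c=np.array([.55,.252,0])
# work in the holder frame
R2=R@D;t2=R@c+t
T=[]
for z,h in((.099,.05),(0,.08)):
    im=rect(p['pixels'],K,R2,t2,(0,0),z,h,400)
    im=cv2.convertScaleAbs(im,alpha=1.8 if z else 1.3,beta=10); im[::50,::10]=(0,255,0); im[::10,::50]=(0,255,0); T.append(im)
cv2.imwrite('pics/w2.png',np.hstack(T))
```

```text
(no output)
```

View pics/w2.png

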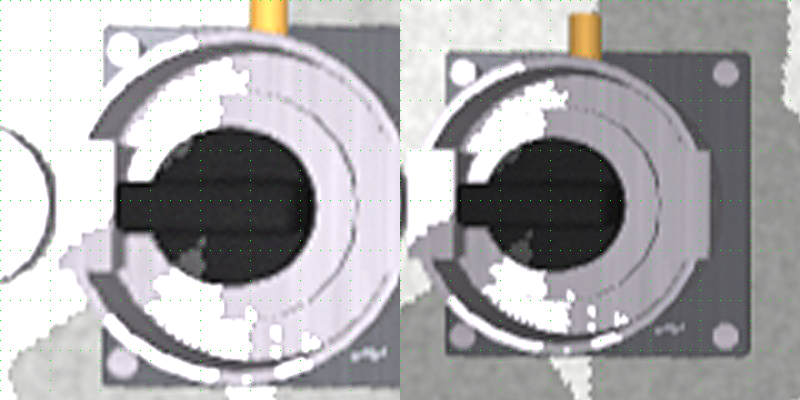

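Request:
{"op": "servo_tool", "data": {
  "rows": [-1, 0.0005, 0.0015, 0.036, 0, -1, 0, 0, 0.036, 0, -1, 0, 0, 0.036, 0, -1, 0, 0, 0.03, 0, -1, 0, 0, 0.007, 0]
}}

```text
time: 3.12
position: [0.5463, 0.2494, 0.0727]
tool_rot: [0.987, -0.161, -0.005, 0.002]
ft_force: [-0.2, -1.1, -0.5]
grip_width: 0.0873
grip_force: 0.0
```

Request:
{"op": "servo_tool", "data": {
  "rows": [1, 0, 0, 0, 0, 1, 0, 0, 0, 0, 1, 0, 0, 0, 0, 1, 0, 0, 0, 0, 1, 0, 0, 0, 0],
  "newtons": 15
}}

```text
time: 3.53
position: [0.5513, 0.2508, 0.0796]
tool_rot: [0.987, -0.161, 0.002, -0.001]
ft_force: [-0.4, 0.2, -0.3]
grip_width: 0.0615
grip_force: 0.0
```

Request:
{"op": "servo_tool", "data": {
  "rows": [1, 0, 0, 0, 0, 1, 0, 0, 0, 0, 1, 0, 0, 0, 0]
}}

```text
time: 3.78
position: [0.5502, 0.2505, 0.0781]
tool_rot: [0.987, -0.161, 0.0, -0.0]
ft_force: [0.1, -0.7, 0.5]
grip_width: 0.0418
grip_force: 0.0
```

Request:
{"op": "servo_tool", "data": {
  "rows": [1, 0, 0, 0.001, 0, 1, 0, 0, 0, 0, 1, 0, 0, 0, 0, 1, 0, 0, 0, 0, 1, 0, 0, 0, 0]
}}

```text
time: 4.2
position: [0.5502, 0.2511, 0.0765]
tool_rot: [0.987, -0.161, 0.0, -0.001]
ft_force: [0.7, 2.8, -1.4]
grip_width: 0.0138
grip_force: 15.0
```

Request:
{"op": "servo_tool", "data": {
  "rows": [1, 0, 0, 0, 0, 1, 0, 0, 0, 0, 1, 0, 0, 0, 0]
}}

```text
time: 4.45
position: [0.5502, 0.2511, 0.0765]
tool_rot: [0.987, -0.161, 0.0, -0.001]
ft_force: [1.6, 4.3, -2.1]
grip_width: 0.0138
grip_force: 15.0
```

Gripped. The tool is being pushed slightly along holder +y, so I'll correct for that, grip harder and press.

Request:
{"op": "servo_tool", "data": {
  "rows": [1, 0, -0.0006, 0, 0, 1, 0, 0, 0, 0, 1, 0, 0, 0, 0],
  "newtons": 50
}}

```text
time: 4.7
position: [0.5502, 0.2511, 0.0765]
tool_rot: [0.987, -0.161, 0.0, -0.0]
ft_force: [0.8, 2.4, -2.0]
grip_width: 0.0138
grip_force: 50.0
```

Request:
{"op": "servo_tool", "data": {
  "rows": [1, 0, 0, 0.003, 0, 1, 0, 0, 0.003, 0, 1, 0, 0, 0.003, 0, 1, 0, 0, 0, 0, 1, 0, 0, 0, 0]
}}

```text
time: 5.12
position: [0.5502, 0.2511, 0.0686]
tool_rot: [0.987, -0.161, 0.0, -0.0]
ft_force: [-1.2, 3.3, 8.1]
grip_width: 0.0135
grip_force: 50.0
```

Request:
{"op": "servo_tool", "data": {
  "rows": [1, 0, -0.0003, 0.0016, 0, 1, 0, 0, 0, 0, 1, 0, 0, 0, 0]
}}

```text
time: 5.37
position: [0.5503, 0.2511, 0.0673]
tool_rot: [0.987, -0.161, 0.0, 0.0]
ft_force: [-1.4, 2.4, 8.2]
grip_width: 0.0137
grip_force: 50.0
```

Request:
{"op": "servo_tool", "data": {
  "rows": [1, 0, 0, 0, -4, 1, 0, 0, 0, -4, 1, 0, 0, 0, -4, 1, 0, 0, 0, 0]
}}

```text
time: 5.7
position: [0.551, 0.2509, 0.0675]
tool_rot: [0.998, -0.055, 0.001, 0.0]
ft_force: [-0.9, 0.8, 8.8]
grip_width: 0.0135
grip_force: 50.0
```

Request:
{"op": "servo_tool", "data": {
  "rows": [1, 0, 0, 0, -5, 1, 0, 0, 0, -5, 1, 0, 0, 0, -5, 1, 0, 0, 0, -5, 1, 0, 0, 0, -5]
}}

```text
time: 6.12
position: [0.5517, 0.251, 0.0677]
tool_rot: [0.987, 0.163, 0.002, 0.0]
ft_force: [0.1, 0.9, 6.7]
grip_width: 0.0139
grip_force: 50.0
```

Request:
{"op": "servo_tool", "data": {
  "rows": [1, 0, 0, 0, -5, 1, 0, 0, 0, -5, 1, 0, 0, 0, -5, 1, 0, 0, 0, -5, 1, 0, 0, 0, -5]
}}

```text
time: 6.53
position: [0.5519, 0.251, 0.0678]
tool_rot: [0.928, 0.372, 0.002, 0.001]
ft_force: [0.2, 0.9, 9.0]
grip_width: 0.0137
grip_force: 50.0
```

Request:
{"op": "servo_tool", "data": {
  "rows": [1, 0, 0, 0, -6, 1, 0, 0, 0, -6, 1, 0, 0, 0, -6, 1, 0, 0, 0, -6, 1, 0, 0, 0, -4]
}}

```text
time: 6.95
position: [0.5518, 0.2511, 0.0677]
tool_rot: [0.81, 0.586, 0.001, 0.001]
ft_force: [-1.0, 1.1, 8.3]
grip_width: 0.0139
grip_force: 50.0
```

Request:
{"op": "servo_tool", "data": {
  "rows": [1, 0, 0, 0, 0, 1, 0, 0, 0, 0]
}}

```text
time: 7.12
position: [0.5518, 0.2511, 0.0678]
tool_rot: [0.811, 0.585, 0.001, 0.001]
ft_force: [-0.2, 1.0, 7.7]
grip_width: 0.0138
grip_force: 50.0
```

Run:
```python
from rig import robot
import cv2
o=robot.get_obs();print(o['position'],o['tool_rot'],o['moment'])
a=robot.camera('scene')['pixels'][180:300,200:360];b=robot.camera('side')['pixels'][120:240,220:380]
cv2.imwrite('pics/t1.png',cv2.resize(cv2.hconcat([a,b]),(800,300),interpolation=3)[:,:,::-1])
```

```text
[0.55178434 0.25105767 0.06775826] [0.81131208 0.58461055 0.00141799 0.00109541] [0.13324009 0.08568205 0.07023911]
```

View pics/t1.png

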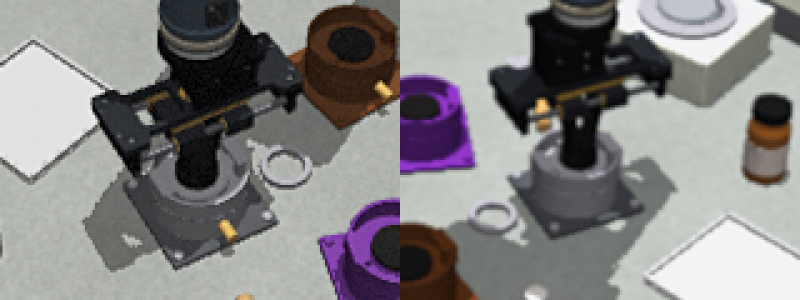

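The cover has turned a full 90° with low forces, and the grip bar is still held. Lifting.

Request:
{"op": "servo_tool", "data": {
  "rows": [1, 0, 0, -0.005, 0, 1, 0, 0, -0.008, 0, 1, 0, 0, -0.01, 0, 1, 0, 0, -0.015, 0, 1, 0, 0, -0.02, 0]
}}

```text
time: 7.63
position: [0.5474, 0.25, 0.1226]
tool_rot: [0.812, 0.584, -0.004, -0.001]
ft_force: [-0.4, 0.2, -4.1]
grip_width: 0.0135
grip_force: 50.0
```

Request:
{"op": "servo_tool", "data": {
  "rows": [1, 0, 0, -0.02, 0, 1, 0, 0, -0.015, 0, 1, 0, 0, 0, 0, 1, 0, 0, 0, 0]
}}

```text
time: 7.97
position: [0.5497, 0.2509, 0.1592]
tool_rot: [0.812, 0.584, -0.0, 0.0]
ft_force: [0.1, -0.3, -3.5]
grip_width: 0.0132
grip_force: 50.0
```

Run:
```python
from rig import robot
from h import *
o=robot.get_obs();print(o['position'],o['tool_rot'],o['q'])
p=robot.camera('scene');s=robot.camera('side')
for c in (p,s):
    for q in('cover','tray'):
        for d in robot.place_of(c,q)[:2]: print(q,np.round(d['at'],3),d['score'])
K,R,t=np.array(p['intrinsics']),cv2.Rodrigues(np.array(p['rvec']))[0],np.array(p['tvec'])
im=rect(p['pixels'],K,R,t,(.58,.026),.012,.1,300)
a=p['pixels'][120:300,140:380];b=s['pixels'][90:270,220:460]
cv2.imwrite('pics/l1.png',np.hstack([cv2.resize(np.vstack([a,b]),(400,600))[:,:,::-1],cv2.resize(im,(400,400)) if 0 else cv2.copyMakeBorder(im,0,300,0,100,0)]))
```

```text
[0.54967661 0.25086106 0.15915586] [ 8.11554150e-01  5.84277080e-01 -3.75859359e-04  1.23118130e-04] [ 2.43648615e-01  5.76415953e-01  1.54644032e+00 -5.96063321e-04
  1.01934305e+00  5.66779302e-01]
cover [0.553 0.251 0.137] 0.83
tray [ 0.578  0.022 -0.004] 0.91
cover [0.546 0.251 0.14 ] 0.67
tray [0.577 0.025 0.003] 0.68
tray [0.547 0.253 0.138] 0.63
```

View pics/l1.png

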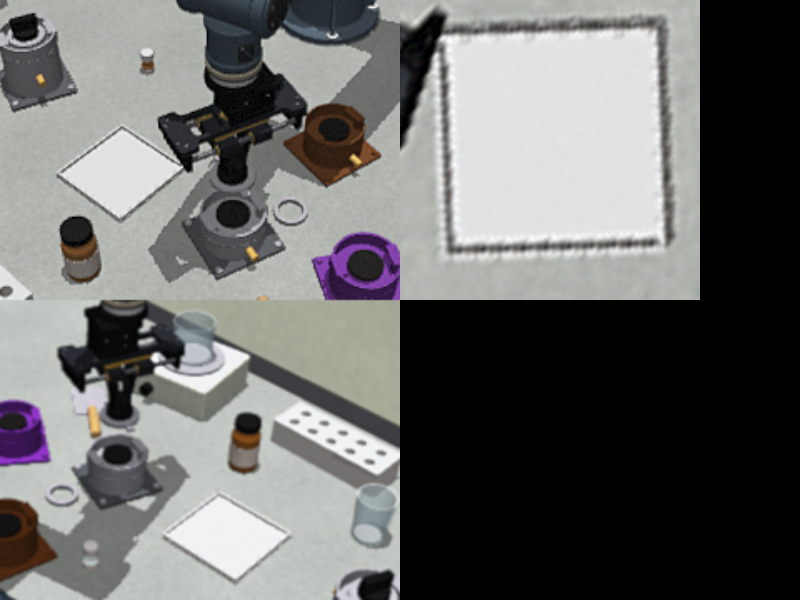

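The cover is off and level in the gripper. The tall holder is untouched. The tray centre is about (0.581, 0.030), so I'm carrying it there.

Request:
{"op": "servo_tool", "data": {
  "rows": [1, -0.02, 0.01, 0, 0, 1, -0.033, 0.0165, 0, 0, 1, -0.033, 0.0165, 0, 0, 1, -0.033, 0.0165, 0, 0, 1, -0.033, 0.0165, 0, 0]
}}

```text
time: 8.68
position: [0.5738, 0.0817, 0.1583]
tool_rot: [0.811, 0.585, -0.001, -0.0]
ft_force: [0.0, 0.3, -4.3]
grip_width: 0.0136
grip_force: 50.0
```

Request:
{"op": "servo_tool", "data": {
  "rows": [1, -0.028, 0.0135, 0, 0, 1, -0.02, 0.01, 0, 0, 1, 0, 0, 0.015, 0, 1, 0, 0, 0.025, 0, 1, 0, 0, 0.025, 0]
}}

```text
time: 9.1
position: [0.5821, 0.029, 0.0937]
tool_rot: [0.812, 0.584, 0.001, 0.001]
ft_force: [0.1, -1.1, -4.1]
grip_width: 0.0135
grip_force: 50.0
```

Request:
{"op": "servo_tool", "data": {
  "rows": [1, 0, 0, 0.025, 0, 1, 0, 0, 0.02, 0, 1, 0, 0, 0.01, 0, 1, 0, 0, 0, 0, 1, 0, 0, 0, 0]
}}

```text
time: 9.52
position: [0.5811, 0.0301, 0.0386]
tool_rot: [0.812, 0.584, -0.0, -0.0]
ft_force: [0.7, 0.3, -2.5]
grip_width: 0.0134
grip_force: 50.0
```

Run:
```python
from rig import robot
from h import *
o=robot.get_obs();print(o['position'],o['tool_rot'],o['ft_force'])
p=robot.camera('scene');s=robot.camera('side')
a=p['pixels'][130:280,120:320];b=s['pixels'][140:290,260:460]
cv2.imwrite('pics/d1.png',cv2.resize(np.hstack([a,b]),(800,300))[:,:,::-1])
```

```text
[0.58114683 0.0300944  0.03859503] [ 8.11555970e-01  5.84274502e-01 -3.42375684e-04 -3.11407685e-04] [ 0.73422118  0.29066077 -2.53676439]
```

View pics/d1.png

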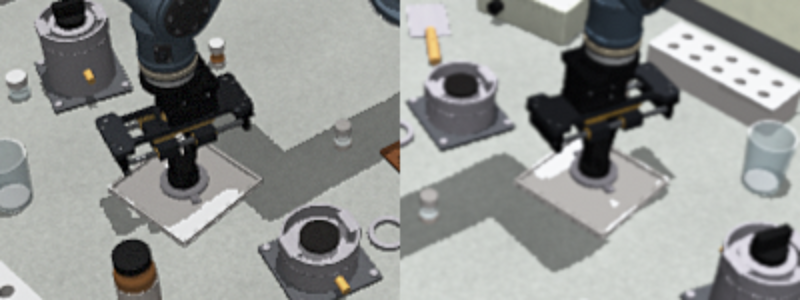

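The cover is level and centred just above the tray floor at (183,183) in the left tile. I'll lower it until it touches.

Request:
{"op": "servo_tool", "data": {
  "rows": [1, 0, 0, 0.005, 0, 1, 0, 0, 0.004, 0, 1, 0, 0, 0.002, 0, 1, 0, 0, 0, 0, 1, 0, 0, 0, 0]
}}

```text
time: 10.03
position: [0.5811, 0.0301, 0.028]
tool_rot: [0.812, 0.584, -0.0, -0.0]
ft_force: [0.2, 0.2, -2.5]
grip_width: 0.0135
grip_force: 50.0
```

Request:
{"op": "servo_tool", "data": {
  "rows": [1, 0, 0, 0.001, 0, 1, 0, 0, 0.0005, 0, 1, 0, 0, 0, 0, 1, 0, 0, 0, 0]
}}

```text
time: 10.37
position: [0.5811, 0.0301, 0.0265]
tool_rot: [0.812, 0.584, -0.0, -0.0]
ft_force: [-0.3, 0.5, -3.7]
grip_width: 0.0137
grip_force: 50.0
```

Request:
{"op": "servo_tool", "data": {
  "rows": [1, 0, 0, 0.001, 0, 1, 0, 0, 0, 0, 1, 0, 0, 0, 0]
}}

```text
time: 10.62
position: [0.5813, 0.03, 0.0255]
tool_rot: [0.812, 0.584, 0.0, 0.0]
ft_force: [-0.7, 0.4, -3.3]
grip_width: 0.0139
grip_force: 50.0
```

Request:
{"op": "servo_tool", "data": {
  "rows": [1, 0, 0, 0.0007, 0, 1, 0, 0, 0, 0, 1, 0, 0, 0, 0]
}}

```text
time: 10.87
position: [0.5813, 0.0301, 0.0254]
tool_rot: [0.812, 0.584, 0.0, 0.0]
ft_force: [-1.6, 0.7, 2.6]
grip_width: 0.0135
grip_force: 50.0
```

It is in contact, so I'm releasing it.

Request:
{"op": "servo_tool", "data": {
  "rows": [0.2, 0, 0, 0, 0, 0.2, 0, 0, 0, 0, 0.2, 0, 0, 0, 0, 0.2, 0, 0, 0, 0, 0.2, 0, 0, 0, 0]
}}

```text
time: 11.28
position: [0.5812, 0.03, 0.0246]
tool_rot: [0.812, 0.584, 0.0, 0.0]
ft_force: [-0.2, -0.3, 0.8]
grip_width: 0.0329
grip_force: 0.0
```

Request:
{"op": "servo_tool", "data": {
  "rows": [0.2, 0, 0, -0.008, 0, 0.2, 0, 0, -0.02, 0, 0.2, 0, 0, -0.03, 0, 0.2, 0, 0, -0.03, 0, 0.2, 0, 0, -0.03, 0]
}}

```text
time: 11.7
position: [0.5808, 0.0301, 0.1442]
tool_rot: [0.812, 0.584, -0.0, -0.0]
ft_force: [0.6, 0.6, -0.8]
grip_width: 0.0351
grip_force: 0.0
```

Request:
{"op": "servo_tool", "data": {
  "rows": [0.2, 0, 0, -0.02, 0, 0.2, 0, 0, 0, 0, 0.2, 0, 0, 0, 0]
}}

```text
time: 11.95
position: [0.582, 0.03, 0.1646]
tool_rot: [0.812, 0.584, 0.001, 0.001]
ft_force: [-0.8, -0.6, -0.7]
grip_width: 0.0349
grip_force: 0.0
```

Run:
```python
from rig import robot
from h import *
o=robot.get_obs();print(o['time'],o['position'],o['ft_force'],o['grip_width'])
p=robot.camera('scene');s=robot.camera('side')
for d in robot.place_of(s,'cover')[:2]: print(d)
a=p['pixels'][130:280,120:320];b=s['pixels'][140:290,260:460]
cv2.imwrite('pics/e1.png',cv2.resize(np.hstack([a,b]),(800,300))[:,:,::-1])
```

```text
11.95 [0.58202827 0.02998624 0.16460646] [-0.78794123 -0.59800585 -0.66320556] 0.034882955420991096
{'at': [0.5834, 0.0299, 0.0079], 'score': 0.7}
```

View pics/e1.png

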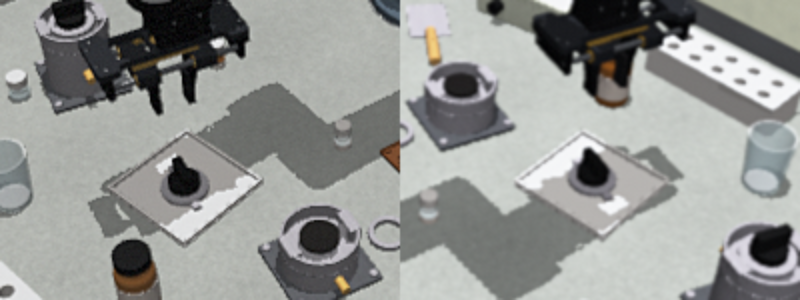

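The cover lies flat, grip upwards, in the tray at (183,183), and the gripper is clear.

```bash
python3 -c "
from rig import robot
print(robot.hand_in())"
```

```text
the job is handed in; nothing more can be done
None
```

I opened the short steel holder and set its cover flat, grip upwards, in the white tray; the tall holder was not touched, and I handed the job in at about 12 s (the result was not reported).

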